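# Sweep the touch track to calibrate it

### The job

Calibrate the J-shaped touch track on the teaching console: with the fingers closed together, set the fingertips down on the middle of the track at the end of its straight leg (beside the round post) and run them along it, round the bend, to the end of the hook (beside the square block), in one stroke without lifting off. Press lightly, so that the sprung track stays a few millimetres down but never reaches its stop, and touch nothing else: the plug, the cap and the instruments stay where they are, neither picked up nor pushed. The program finishes while holding: leave the fingertips resting on the hook's end with the track still pressed a few millimetres.

Things in the scene. Friction and masses are not known exactly. Their poses are not given: they have to be found in the camera images.
- console: teaching console, a low grey box with a white panel, 270 x 190 mm, fixed to the table at any yaw; origin at the centre of its underside, z up, x along its long side; panel surface 50 mm above the table. The J-shaped black track on it follows, in this frame, mid-width: (-75, -55) mm straight to (30, -55), then a half circle of 55 mm radius about (30, 0) to (30, 55)
- panel: the console's white panel, 270 x 190 x 10 mm; origin at the centre of its underside, 40 mm above the table, axes as the console's. On it, fixed, heights above its surface: round brass post, 12 mm across, 18 tall, at (-118, -55) mm ahead of the straight leg; square brass block, 18 mm, 18 tall, at (-16, 55) ahead of the hook's end; black knob, 20 mm across, 14 tall, at (112, 74)
- track (a joint): how far the J-shaped black track is pressed down, m: 0 at rest (top 64 mm above the table, 14 mm above the panel), 0.010 at its lower stop. It is 24 mm wide, sinks level as one piece wherever it is pressed, and springs back; it begins to sink at about 1.8 N and takes about 0.4 N more per mm (3.8 N at 5 mm, 5.8 N at the stop)
- track_start (a point): point on the track's top surface, mid-width, 6 mm before the free end of the straight leg (the end next to the round brass post); 64 mm above the table at rest, moves down with the track
- track_m1 (a point): point 1 of 6 between the start and finish of the track, on its top surface, mid-width, in order along the J with 40 mm of path between neighbours; moves down with the track
- track_m2 (a point): point 2 of 6 between the start and finish of the track, on its top surface, mid-width, in order along the J with 40 mm of path between neighbours; moves down with the track
- track_m3 (a point): point 3 of 6 between the start and finish of the track, on its top surface, mid-width, in order along the J with 40 mm of path between neighbours; moves down with the track
- track_m4 (a point): point 4 of 6 between the start and finish of the track, on its top surface, mid-width, in order along the J with 40 mm of path between neighbours; moves down with the track
- track_m5 (a point): point 5 of 6 between the start and finish of the track, on its top surface, mid-width, in order along the J with 40 mm of path between neighbours; moves down with the track
- track_m6 (a point): point 6 of 6 between the start and finish of the track, on its top surface, mid-width, in order along the J with 40 mm of path between neighbours; moves down with the track
- track_finish (a point): point on the track's top surface, mid-width, 6 mm before the end of the hook (the end next to the square brass block); 64 mm above the table at rest, moves down with the track
- plug: loose black bridging plug standing on the panel inside the J, 20 x 34 mm, 28 mm tall; origin at the centre of its underside; leave it alone
- cap: loose grey round knob cap standing on the panel, outside the track towards the square block's side, 28 mm across, 18 mm tall; origin at the centre of its underside; leave it alone
- multimeter: loose yellow multimeter lying on the table to the left, 185 x 90 mm, 55 mm tall; origin at the centre of its underside; leave it alone
- calculator: loose black pocket calculator lying on the table to the right, 150 x 80 mm, 19 mm tall; origin at the centre of its underside; leave it alone

How it is judged:
By the outcome, as a careful person would: the job done as asked, in the order asked, and still so for the second after the job is handed in, while the arm keeps its last pose, push and grip.
It also fails if it takes over 51 s, if anything falls off the work surface, if the arm or the gripper's body presses on something with over 40 N, if the wrist force passes 120 N, or if a joint passes its speed limit or range.

### The arm

A 6-joint arm with a two-finger parallel gripper is mounted at the origin on the work surface. World frame = base frame: x ahead of the robot, y to its left, z up, the work surface at z = 0. Lengths are in m, angles in rad, forces in N, time in s.
With the tool pointing down it reaches from about 0.375 to 0.9 m from the base axis. Payload 3.1 kg.
Tool frame: the origin (TCP) lies at the centre of the arm's flange, where the gripper is bolted on; the fingertips stand 173 mm ahead of it and the grasp point (between the pads) lies 155 mm ahead of it (tip_extent is the distance from the TCP to the fingertips, in m); z points along the fingers, y is the direction in which the jaws open and shut (so a half turn about z gives the same grasp; the last joint's range is limited). The gripper opens to 85 mm and grips with 20 to 120 N. Pads are 22 mm wide; open, the fingers measure 114 mm over their backs; the gripper's body (76 mm by 85 mm) begins 54 mm behind the grasp point. The pads swing forward as they close: fully open they stand 13 mm farther back than shut.
Start: joints at [1.014, 0.527, 1.433, -0, 1.181, -0.178], TCP at [0.231, 0.581, 0.405] pointing down, gripper open.
Joint ranges: [-3.08, 3.08], [-0.75, 2.2], [0.22, 2.44], [-1.43, 4.57], [0, 2.65], [-2.85, 2.85]. Speed limits (rad/s): [2.79, 2.79, 3.14, 3.14, 3.14, 3.14].

### API

Orientations are given as a unit quaternion [x, y, z, w].
In Python, from station import sense, snapshot, sign_off, tip_extent gives the robot as it stands. The module is installed in compiled form; this text tells all that it offers.
- The arm moves only by the tool servo_tool, never from a script. Its argument "rows" is a list of rows, each a list of 3 entries, a list of its own where there are three numbers: the shift along the tool's x, y, z in mm, then the turn about the tool's z in degrees, then the opening, from -1 (shut) to 1 (fully open), so that 0 is half open. A call has 1 to 8 rows; each row is the pose to reach, as a shift and turn from the pose measured when the call began, along the tool's axes at that moment; what a row does not reach only later rows make up. A row lasts 1/10 s, in which the tool goes at most 50 mm and 8.59 degrees, less where a joint would pass 70% of its speed; a pose out of reach is approached as far as the arm can. A call with a gripper value outside its range is refused whole. The fingers move at their own pace and stop on an object; "force" is the grip in N (left out, the last holds). Time passes only in rows, so rows that repeat a pose let the fingers close. It gives the time, the measured TCP pose, the force and the opening at its end, in the units of the state.
- sense(): the state, without advancing time (a new reading comes with each control period).
- snapshot(name): name is "side" or "top" or "wrist"; returns a dict with "image" (480x640x3 uint8, blue, green, red), "z_map" (480x640 float32, m along the optical axis (not along the pixel's ray), 0 where there is no reading), "vertical_fov" (degrees; the focal length in pixels is half the picture's height over the tangent of half this angle, whatever the lens; pixels are square), "cx", "cy" (the principal point, pixels), "cam_to_world" (4x4, takes a point from camera to world coordinates). Camera axes: x right, y down, z forward; pixel columns grow to the right and rows downward; lengths in m; the calibration is good to about 2 mm. A picture is of the moment at which its call begins.
- sign_off(): hands the job in, once; it reports no verdict.
The state is a dict: "t": time; "q": joint angles; "qd": joint speeds; "tau": joint torques, N m; "tcp_pos": TCP position; "tool_rot": TCP orientation; "force": force on the tool from outside, world axes, zero at the start; "ft_torque": the same for the moment, N m; "finger_gap": opening from 0.0 (shut) to 1.0 (fully open).
Only numpy, scipy, OpenCV 4.12 (cv2) and the standard library are available. Lean on these libraries where they do the work, as an engineer would, in place of code of your own. Each camera call takes 0.05 s, during which the arm holds its last target. There are 200 camera calls.

## Working session

There is one attempt and no reset: what is moved stays moved. The work goes in short steps, Python scripts to look and compute and a tool call to move; the robot and the scene stay as the last step left them, time stands still between calls to the robot, and variables do not carry over. Pictures are saved under pics/ and viewed, about 8 in all and at most 12, crops included, and the job is handed in when it is done.

Besides the shell and the picture viewer there is one more tool, called after "Emit:" in YAML: its name, and indented under it one key for each argument. servo_tool: Moves the arm, as the interface text tells. Its arguments: {"type":"object","properties":{"rows":{"type":"array"},"force":{"type":"number"}},"required":["rows"]}

```bash
mkdir -p pics
cat > h.py <<'E'
import numpy as np, cv2
from station import sense, snapshot, sign_off, tip_extent
def world(s,u,v,z=None):
    f=240/np.tan(np.radians(s["vertical_fov"])/2); M=np.array(s["cam_to_world"])
    d=M[:3,:3]@np.array([(u-s["cx"])/f,(v-s["cy"])/f,1.0]); o=M[:3,3]
    return o+d*((z-o[2])/d[2])
def cloud(s):
    f=240/np.tan(np.radians(s["vertical_fov"])/2); M=np.array(s["cam_to_world"])
    v,u=np.mgrid[:480,:640]; z=s["z_map"]
    return np.stack([(u-s["cx"])/f*z,(v-s["cy"])/f*z,z],-1)@M[:3,:3].T+M[:3,3]
E
python3 - <<'E'
from h import *
st=sense(); print({k:np.round(v,4) for k,v in st.items()}, tip_extent)
for n in ("top","side"):
    s=snapshot(n); cv2.imwrite(f"pics/{n}1.png",s["image"]); np.save(f"{n}1.npy",s,allow_pickle=True)
    print(n,s["vertical_fov"],s["cx"],s["cy"],np.round(s["cam_to_world"],3).tolist())
E
```

```text
{'t': np.float64(0.0), 'q': array([ 1.0135,  0.5285,  1.4339, -0.    ,  1.1814, -0.1785]), 'qd': array([-0.0006,  0.0012, -0.0007,  0.0005,  0.0001,  0.0001]), 'tau': array([-7.00000e-04, -4.42346e+01, -1.78022e+01, -2.00000e-04,
        8.30000e-03,  0.00000e+00]), 'tcp_pos': array([0.2309, 0.5804, 0.4037]), 'tool_rot': array([ 1.883e-01,  9.821e-01, -1.000e-03, -4.000e-04]), 'force': array([-0.0609, -0.0434,  0.2674]), 'ft_torque': array([ 0.0134, -0.0261,  0.0712]), 'finger_gap': np.float64(1.0027)} 0.1734
top 51.772429572079936 310.0101432485333 240.48397212691634 [[-0.02, -0.993, 0.114, 0.434], [-1.0, 0.018, -0.015, 0.014], [0.013, -0.114, -0.993, 1.147], [0.0, 0.0, 0.0, 1.0]]
side 56.50646037031509 322.79496460258133 240.2704557675887 [[0.973, -0.157, 0.17, 0.357], [-0.232, -0.645, 0.728, -0.782], [-0.005, -0.747, -0.664, 0.789], [0.0, 0.0, 0.0, 1.0]]
```

View pics/top1.png

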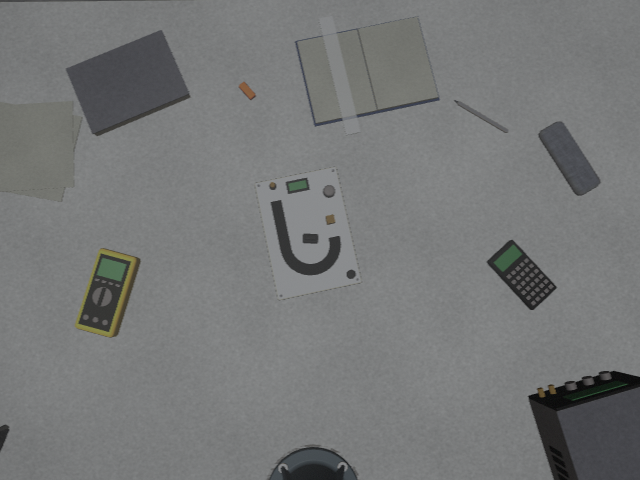

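The top view shows the console: post at (272,186), the track start at about (277,203), the hook's end at about (335,238) and the square block at (330,219). The cap is at (329,191), the plug at (310,239) and the knob at (351,274).

```bash
cat > fit.py <<'E'
from h import *
from scipy.optimize import least_squares
def T(p,xy): c,s=np.cos(p[2]),np.sin(p[2]); return np.asarray(xy)@np.array([[c,s],[-s,c]])+p[:2]
def inv(p,w): c,s=np.cos(p[2]),np.sin(p[2]); return (np.asarray(w)-p[:2])@np.array([[c,-s],[s,c]])
def rays(s,uv,z): return np.array([world(s,u,v,z)[:2] for u,v in uv])
def panel(s,thr=140):
    im=s["image"]; m=((im.min(2)>thr)).astype(np.uint8)
    m=cv2.morphologyEx(m,cv2.MORPH_CLOSE,np.ones((5,5)))
    c=max(cv2.findContours(m,cv2.RETR_EXTERNAL,cv2.CHAIN_APPROX_NONE)[0],key=cv2.contourArea)
    return c[:,0]
def boxfit(w):
    (cx,cy),(a,b),_=cv2.minAreaRect((w*1000).astype(np.float32))
    q=cv2.boxPoints(cv2.minAreaRect((w*1000).astype(np.float32)))
    e=q[1]-q[0] if np.linalg.norm(q[1]-q[0])>np.linalg.norm(q[2]-q[1]) else q[2]-q[1]
    return [cx/1e3,cy/1e3,np.arctan2(e[1],e[0])],(a,b)
def res(p,w):
    l=np.abs(inv(p,w)); return np.maximum(l[:,0]-.135,l[:,1]-.095)
E
python3 - <<'E'
from fit import *
for n in ("top","side"):
    s=np.load(f"{n}1.npy",allow_pickle=True).item()
    print(n,"grey lvls",np.percentile(s["image"].min(2),[50,90,98,99.5]))
    thr=140
    c=panel(s,thr); w=rays(s,c,.05); p,ab=boxfit(w)
    r=least_squares(res,p,args=(w,),loss="soft_l1",f_scale=.001); p=r.x
    if np.cos(p[2])>0: p[2]+=np.pi
    print(len(c),ab,p,np.std(r.fun))
    # features
    im=s["image"]; M=np.zeros(im.shape[:2],np.uint8); cv2.drawContours(M,[c.reshape(-1,1,2)],-1,1,-1)
    d=((im.max(2)<95)&(M>0)).astype(np.uint8)
    k,l,st,cen=cv2.connectedComponentsWithStats(d)
    for i in range(1,k):
        if st[i,4]>25: print(st[i].tolist(),(inv(p,rays(s,[cen[i]],.064))*1e3).round(1).tolist(), cen[i].round(1))
E
python3 - <<'E'
import cv2
im=cv2.imread('pics/side1.png'); cv2.imwrite('pics/side1b.png',im)
E
```

```text
top grey lvls [124. 129. 137. 138.]Traceback (most recent call last):
  File "<stdin>", line 6, in <module>
  File "fit.py", line 9, in panel
    c=max(cv2.findContours(m,cv2.RETR_EXTERNAL,cv2.CHAIN_APPROX_NONE)[0],key=cv2.contourArea)
ValueError: max() iterable argument is empty
```

View pics/side1.png

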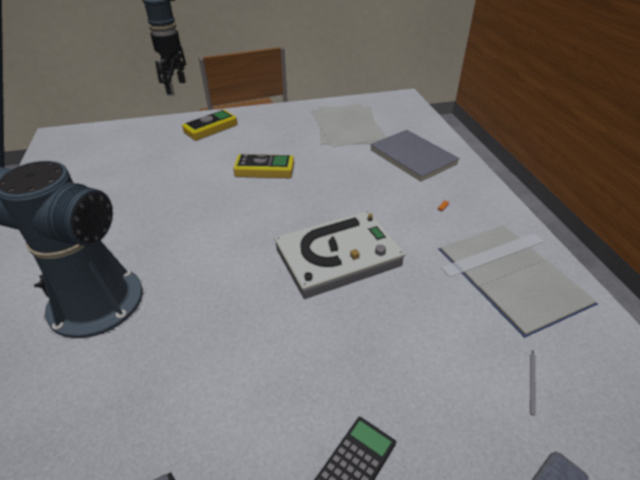

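The side view shows the same layout, with the track around (330,240) and the console in the middle of the table. The panel is only slightly brighter than the table, so I'll lower the threshold.

```bash
cat > run1.py <<'E'
from fit import *
s=np.load("top1.npy",allow_pickle=True).item()
im=s["image"]; g=im.min(2).astype(int)
print("panel lvls",g[250,300],g[200,300],g[285,290], "table",np.percentile(g[150:320,150:240],[50,99.9]))
im2=s.copy(); im2["image"]=cv2.medianBlur(im,3)
c=panel(im2,132); w=rays(s,c,.05); p,ab=boxfit(w)
r=least_squares(res,p,args=(w,),loss="soft_l1",f_scale=.001); p=r.x
if np.cos(p[2])>0: p[2]+=np.pi
print(len(c),ab,p,np.std(r.fun))
M=np.zeros(im.shape[:2],np.uint8); cv2.fillPoly(M,[c.reshape(-1,1,2)],1)
d=((im.max(2)<95)&(M>0)).astype(np.uint8)
k,l,st,cen=cv2.connectedComponentsWithStats(d)
for i in range(1,k):
    if st[i,4]>15: print(st[i].tolist(),(inv(p,rays(s,[cen[i]],.064))*1e3).round(1).tolist(), cen[i].round(1))
x=cloud(s); 
tr=l==(1+np.argmax(st[1:,4]))
print("track z",np.median(x[tr][:,2]))
E
python3 run1.py
```

```text
panel lvls 138 138 139 table [126. 134.]
398 (283.04205322265625, 188.0509033203125) [0.57821294 0.00408487 3.33891005] 0.0016343490054914554
[286, 178, 24, 16, 153] [[-105.2, 0.8]] [297.2 185.4]
[270, 183, 6, 7, 25] [[-113.7, -53.0]] [272.8 186.8]
[323, 185, 12, 13, 52] [[-75.8, 66.3]] [328.8 191.9]
[271, 200, 70, 75, 1424] [[30.8, -19.2]] [301.5 246.6]
[303, 234, 15, 10, 141] [[16.8, 3.4]] [310.1 238.2]
[347, 270, 9, 9, 65] [[112.7, 73.4]] [350.8 273.9]
track z 0.06507340427806152
```

Pose estimate: (0.578, 0.004), yaw 3.339. The feature positions agree with the given layout to 1–4 mm. Next I move over the console with the fingers closing, for a closer wrist view.

Emit:
servo_tool:
  rows:
    - [[-33,-25,0],0,-1]
    - [[-67,-51,0],0,-1]
    - [[-100,-76,0],0,-1]
    - [[-134,-102,0],0,-1]
    - [[-167,-127,0],0,-1]
    - [[-200,-152,0],0,-1]
    - [[-234,-178,0],0,-1]
    - [[-267,-203,0],0,-1]
  force: 30

```text
t: 0.9
tcp_pos: [0.4044, 0.2915, 0.4039]
tool_rot: [0.188, 0.982, -0.001, -0.001]
force: [0.7, 1.0, -0.6]
finger_gap: 0.003
```

Emit:
servo_tool:
  rows:
    - [[-33,-25,0],0,-1]
    - [[-67,-51,0],0,-1]
    - [[-100,-76,0],0,-1]
    - [[-134,-102,0],0,-1]
    - [[-167,-127,0],0,-1]
    - [[-200,-152,0],0,-1]
    - [[-250,-190,0],0,-1]
    - [[-250,-190,0],0,-1]

```text
t: 1.7
tcp_pos: [0.5689, 0.0184, 0.404]
tool_rot: [0.19, 0.982, -0.002, 0.001]
force: [0.5, 0.9, -1.2]
finger_gap: -0.002
```

Run:
```python
from h import *
st=sense(); print({k:np.round(v,4).tolist() for k,v in st.items()})
s=snapshot("wrist"); cv2.imwrite("pics/w1.png",s["image"]); np.save("wrist1.npy",s,allow_pickle=True); print(np.round(s["cam_to_world"],3).tolist(),s["vertical_fov"])
```

```text
{'t': 1.7, 'q': [-0.1632, 0.4529, 1.576, -0.004, 1.1108, -1.3494], 'qd': [-0.1279, 0.0622, -0.0927, 0.0447, 0.1003, -0.1432], 'tau': [-0.1031, -39.5371, -16.4714, -0.1798, -0.0573, -0.0487], 'tcp_pos': [0.5689, 0.0184, 0.404], 'tool_rot': [0.1902, 0.9817, -0.0018, 0.001], 'force': [0.5399, 0.8735, -1.2194], 'ft_torque': [0.0296, 0.0176, -0.0366], 'finger_gap': -0.0016}
[[0.374, 0.893, 0.249, 0.506], [0.927, -0.359, -0.104, 0.042], [-0.003, 0.27, -0.963, 0.373], [0.0, 0.0, 0.0, 1.0]] 64.98655047051369
```

View pics/w1.png

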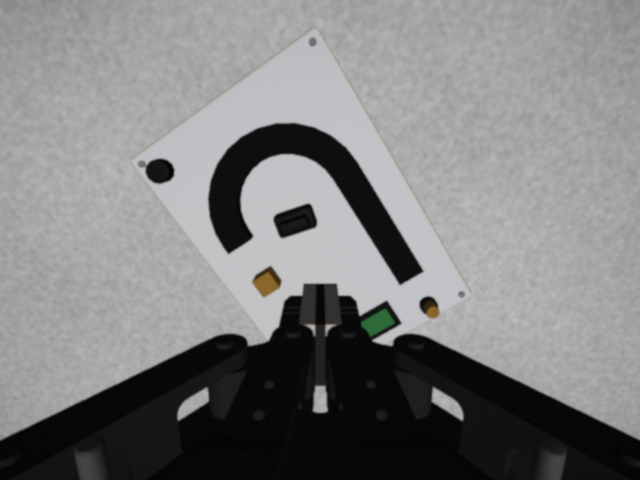

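The wrist view shows the whole track: straight-leg end at (410,275), hook end at (240,245), post at (430,307) and block at (266,281). The cap is hidden by the gripper. I take a second view, now at rest, and fit the track's centreline and the panel edges.

```bash
cat > run2.py <<'E'
from fit import *
def sd(p,w):  # signed distance to the 24 mm track outline, square ends
    l=inv(p,w)*1e3; x,y=l.T
    leg=np.maximum(np.abs(y+55)-12,-75-x)
    hook_end=np.abs(np.hypot(x-30,y)-55)-12
    a=np.where((x<30)&(y<0),leg,hook_end)
    return np.where((x<30)&(y>0),np.where(np.abs(y-55)<12,30-x,a),a)
for tag,s in (("w1",np.load("wrist1.npy",allow_pickle=True).item()),("w2",snapshot("wrist")),("top",np.load("top1.npy",allow_pickle=True).item())):
    im=s["image"]; x=cloud(s)
    p0=np.array([.578,.004,3.339])
    l=inv(p0,x[...,:2].reshape(-1,2)).reshape(480,640,2)
    near=(sd(p0,x[...,:2].reshape(-1,2)).reshape(480,640)<8)
    d=((im.max(2)<80)&near).astype(np.uint8)
    k,lab,st,cen=cv2.connectedComponentsWithStats(d); d=(lab==1+np.argmax(st[1:,4])).astype(np.uint8)
    c=max(cv2.findContours(d,cv2.RETR_EXTERNAL,cv2.CHAIN_APPROX_NONE)[0],key=cv2.contourArea)[:,0]
    w=rays(s,c,.064)
    r=least_squares(lambda p:sd(p,w),p0,loss="soft_l1",f_scale=1,x_scale=[.001,.001,.01],diff_step=1e-5)
    print(tag,r.x.round(4),"resid",np.percentile(r.fun,[5,25,50,75,95]).round(1),"z",np.median(x[d>0][:,2]).round(4))
p=r.x
print(sense()["tcp_pos"],sense()["tool_rot"])
E
python3 run2.py
```

```text
w1 [0.8043 0.0988 6.3128] resid [-5.3 11.1 23.6 38.9 83.4] z 0.3085
w2 [0.8401 0.0742 3.3888] resid [-1.   9.8 23.3 42.4 59.9] z 0.3084
top [0.5799 0.0041 3.3283] resid [-2.6 -2.  -1.3 -0.5  3.1] z 0.0651
[0.56734255 0.02051825 0.4036284 ] [ 1.89975883e-01  9.81787885e-01 -1.10920226e-03 -6.94365743e-04]
```

```bash
sed -i 's/<8)$/<8)\&(x[...,2]>.054)\&(x[...,2]<.074)/' run2.py
cat >> run2.py <<'E'
    # features: brass parts and knob check by wrist
E
sed -i 's/^    print(tag,/    b=(im[...,2].astype(int)-im[...,0]>40).astype(np.uint8); k2,_,s2,c2=cv2.connectedComponentsWithStats(b)\n    print([(inv(r.x,rays(s,[c2[i]],.066))*1e3).round(1).tolist() for i in range(1,k2) if s2[i,4]>20 and s2[i,4]<1500])\n    print(tag,/' run2.py; sed -i '/# features/d' run2.py
python3 run2.py
```

```text
[[[-14.4, 53.7]], [[-115.9, -56.0]]]
w1 [5.8090e-01 1.5000e-03 3.3231e+00] resid [-1.6 -1.  -0.5  0.2  3.2] z 0.0641
[[[-14.5, 53.7]], [[-115.9, -56.1]]]
w2 [5.8080e-01 1.5000e-03 3.3231e+00] resid [-1.6 -1.1 -0.5  0.2  3.3] z 0.0641
[[[-343.3, -68.3]], [[46.5, -447.6]], [[443.5, 441.3]], [[444.9, 417.1]]]
top [0.5799 0.0039 3.3301] resid [-2.9 -2.2 -1.5 -0.7  3.1] z 0.0651
[0.56625422 0.02206787 0.40356181] [ 1.89127280e-01  9.81950975e-01 -8.36665048e-04 -1.56640719e-03]
```

The wrist and top fits agree within about 2 mm. I'll use the mean and write a helper that prints the tool-frame shifts.

```bash
cat > go.py <<'E'
from fit import *
from scipy.spatial.transform import Rotation as Ro
P=[.5805,.0025,3.325]
def J(s):  # console xy (m) at path length s from the free end, s in mm
    if s<105: return np.array([-75+s,-55])/1e3
    a=(s-105)/55; return np.array([30+55*np.sin(a),-55*np.cos(a)])/1e3
def now():
    st=sense(); R=Ro.from_quat(st["tool_rot"]).as_matrix(); t=st["tcp_pos"]+R[:,2]*tip_extent
    return st,R,t
def shift(s,z,P=P):
    st,R,t=now(); w=np.append(T(P,J(s)),z); return (R.T@(w-t)*1e3).round(1).tolist()
def where(P=P):
    st,R,t=now(); l=inv(P,t[:2])*1e3
    ss=np.arange(0,278,.5); D=[np.hypot(*(J(s)*1e3-l)) for s in ss]; i=np.argmin(D)
    print("t",st["t"],"tip",t.round(4),"local",l.round(1),"s",ss[i],"off",D[i].round(1),"F",np.round(st["force"],2),"gap",round(st["finger_gap"],3))
E
python3 -c "
from go import *
where(); print(shift(6,.1),shift(6,.075))"
```

```text
t 1.85 tip [0.5657 0.0219 0.2302] local [ 11.  -21.8] s 86.0 off 33.2 F [ 0.28  0.47 -0.02] gap -0.0
[-50.2, 71.2, 129.9] [-50.3, 71.2, 154.9]
```

Emit:
servo_tool:
  rows:
    - [[-20,28,20],0,-1]
    - [[-40,56,40],0,-1]
    - [[-50,71,70],0,-1]
    - [[-50,71,100],0,-1]
    - [[-50,71,120],0,-1]
    - [[-50,71,130],0,-1]
    - [[-50,71,130],0,-1]
    - [[-50,71,130],0,-1]

```text
t: 2.65
tcp_pos: [0.6385, 0.0701, 0.2742]
tool_rot: [0.189, 0.982, -0.001, -0.001]
force: [0.7, 0.5, 0.2]
finger_gap: -0.001
```

Run:
```python
from go import *
where()
s=snapshot("wrist"); st,R,t=now()
f=240/np.tan(np.radians(s["vertical_fov"])/2); C=np.linalg.inv(s["cam_to_world"])
def px(w): c=C@np.append(w,1); return (f*c[0]/c[2]+s["cx"],f*c[1]/c[2]+s["cy"])
im=s["image"].copy()
u=px(t); print("tip px",u); cv2.circle(im,tuple(np.int32(u)),3,(0,0,255),-1)
for k in range(0,278,6): cv2.circle(im,tuple(np.int32(px(np.append(T(P,J(k)),.064)))),2,(0,255,0),-1)
cv2.imwrite("pics/w2.png",im)
s=snapshot("side"); cv2.imwrite("pics/s2.png",cv2.resize(s["image"][180:320,240:440],None,fx=3,fy=3)); where(); print(shift(6,.075))
```

```text
t 2.65 tip [0.6381 0.0699 0.1008] local [-68.9 -55.8] s 6.0 off 0.8 F [0.7  0.55 0.25] gap -0.001
tip px (np.float64(322.2592003585505), np.float64(305.8727658247756))
t 2.75 tip [0.6389 0.0694 0.1015] local [-69.6 -55.1] s 5.5 off 0.1 F [0.1  0.01 0.39] gap -0.002
[0.4, -0.4, 26.5]
```

View pics/w2.png

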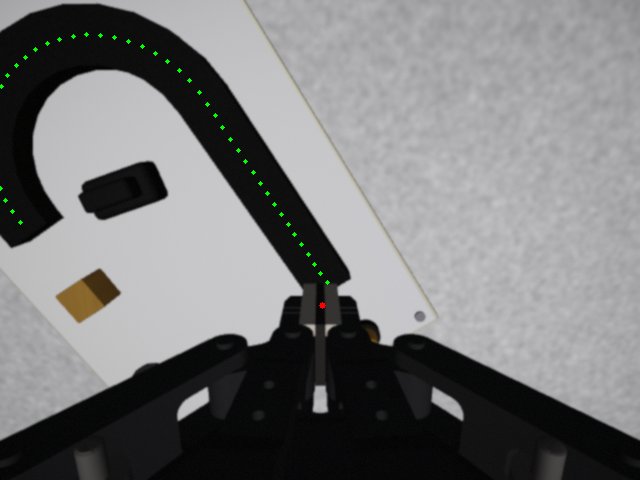

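View pics/s2.png

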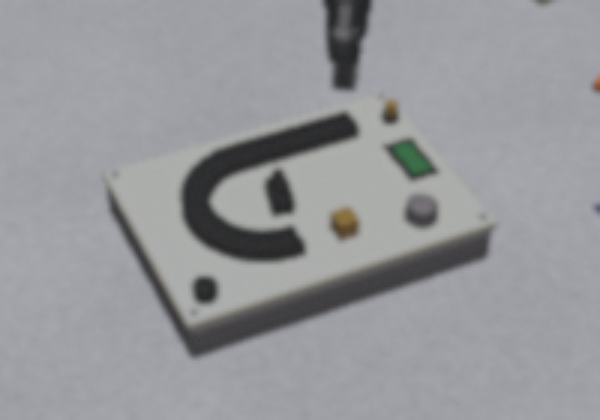

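The predicted tip pixel (322,306) fits the visible finger front edge (284–324, centred at x≈320) to about 1.5 mm, and the offset supports the averaged pose. The track centreline overlays well, and the side view shows the tips above the leg's end. Next I descend.

Emit:
servo_tool:
  rows:
    - [[0,0,12],0,-1]
    - [[0,0,24],0,-1]
    - [[0,0,32],0,-1]
    - [[0,0,36],0,-1]
    - [[0,0,37],0,-1]
    - [[0,0,38],0,-1]
    - [[0,0,39],0,-1]
    - [[0,0,40],0,-1]

```text
t: 3.55
tcp_pos: [0.6389, 0.0695, 0.2353]
tool_rot: [0.189, 0.982, -0.001, -0.0]
force: [-2.5, -0.9, 3.5]
finger_gap: 0.001
```

```bash
sed -i 's/^P=.*/P=[.5802,.0028,3.325]/' go.py; python3 -c "
from go import *
where(); print(shift(6,.060), np.array(sense()['qd']).round(3))"
```

```text
t 3.55 tip [0.6388 0.0693 0.0619] local [-69.8 -54.7] s 5.0 off 0.4 F [-2.48 -0.86  3.52] gap 0.001
[0.8, -0.1, 1.9] [-0.001  0.015  0.005 -0.001 -0.02   0.002]
```

Emit:
servo_tool:
  rows:
    - [[0,0,0.5],0,-1]
    - [[0,0,1],0,-1]
    - [[0,0,1],0,-1]
    - [[0,0,1],0,-1]

```text
t: 3.95
tcp_pos: [0.6389, 0.0695, 0.2344]
tool_rot: [0.189, 0.982, -0.001, -0.0]
force: [-2.0, 1.1, 2.5]
finger_gap: -0.002
```

```bash
python3 -c "
from go import *
where(); s=snapshot('wrist'); where(); x=cloud(s); im=s['image']
l=inv(P,x[...,:2].reshape(-1,2)).reshape(480,640,2)*1e3
m=(np.abs(l[...,1]+55)<7)&(np.abs(l[...,0])<30)&(x[...,2]<.08)&(x[...,2]>.03); print('track z',np.median(x[m][:,2]),m.sum())
m=(np.abs(l[...,1]+20)<7)&(np.abs(l[...,0]+10)<15)&(x[...,2]<.08)&(x[...,2]>.03); print('panel z',np.median(x[m][:,2]),m.sum())
s=snapshot('top'); x=cloud(s);l=inv(P,x[...,:2].reshape(-1,2)).reshape(480,640,2)*1e3
m=(np.abs(np.hypot(l[...,0]-30,l[...,1])-55)<7)&(l[...,0]>30)&(x[...,2]<.08)&(x[...,2]>.03); print('track z',np.median(x[m][:,2]),m.sum())
m=(np.abs(l[...,1]+20)<7)&(np.abs(l[...,0]+10)<15)&(x[...,2]<.08)&(x[...,2]>.03); print('panel z',np.median(x[m][:,2]),m.sum())
where()
print(shift(6,.060))"
```

```text
t 3.95 tip [0.6389 0.0693 0.061 ] local [-69.8 -54.7] s 5.0 off 0.4 F [-2.    1.12  2.51] gap -0.002
t 4.0 tip [0.6388 0.0693 0.061 ] local [-69.8 -54.7] s 5.0 off 0.4 F [-2.46 -0.32  3.39] gap 0.001
track z 0.06102682675843529 6227
panel z 0.05020860322658621 2326
track z 0.06173675763399644 424
panel z 0.05131618235902857 40
t 4.05 tip [0.6388 0.0693 0.061 ] local [-69.8 -54.7] s 5.0 off 0.4 F [-1.67  0.25  3.18] gap -0.002
[0.8, -0.1, 1.0]
```

Depth from the images is about 3.3 mm, which matches the tip height (0.061) and the force of about 3 N. I start the stroke, aiming for tip z 0.0597.

```bash
cat > nxt.py <<'E'
from go import *
import sys
where(); a,b,z=map(float,sys.argv[1:4])
for s in np.linspace(a,b,9)[1:]: print(round(s,1),np.round(shift(s,z)[:3],1))
E
python3 nxt.py 5 37 .0597
```

```text
t 4.05 tip [0.6388 0.0693 0.061 ] local [-69.8 -54.7] s 5.0 off 0.4 F [-1.67  0.25  3.18] gap -0.002
9.0 [ 3.4 -1.7  1.3]
13.0 [ 6.7 -3.9  1.3]
17.0 [10.1 -6.   1.3]
21.0 [13.5 -8.1  1.3]
25.0 [ 16.9 -10.3   1.3]
29.0 [ 20.3 -12.4   1.3]
33.0 [ 23.6 -14.5   1.3]
37.0 [ 27.  -16.7   1.3]
```

Emit:
servo_tool:
  rows:
    - [[3.4,-1.7,0.5],0,-1]
    - [[6.7,-3.9,1],0,-1]
    - [[10.1,-6,1.3],0,-1]
    - [[13.5,-8.1,1.3],0,-1]
    - [[16.9,-10.3,1.3],0,-1]
    - [[20.3,-12.4,1.3],0,-1]
    - [[23.6,-14.5,1.3],0,-1]
    - [[27,-16.7,1.3],0,-1]

```text
t: 4.85
tcp_pos: [0.6074, 0.0639, 0.2331]
tool_rot: [0.189, 0.982, -0.001, 0.0]
force: [3.0, 0.9, 3.3]
finger_gap: -0.004
```

```bash
python3 nxt.py 37 77 .0597
```

```text
t 4.85 tip [0.6074 0.0637 0.0597] local [-37.8 -55. ] s 37.0 off 0.2 F [3.01 0.87 3.31] gap -0.004
42.0 [ 4.1 -2.5  0. ]
47.0 [ 8.3 -5.2  0. ]
52.0 [12.6 -7.9  0. ]
57.0 [ 16.8 -10.6   0. ]
62.0 [ 21.  -13.2   0. ]
67.0 [ 25.2 -15.9   0. ]
72.0 [ 29.5 -18.6   0. ]
77.0 [ 33.7 -21.2   0. ]
```

Emit:
servo_tool:
  rows:
    - [[4.1,-2.5,0],0,-1]
    - [[8.3,-5.2,0],0,-1]
    - [[12.6,-7.9,0],0,-1]
    - [[16.8,-10.6,0],0,-1]
    - [[21,-13.2,0],0,-1]
    - [[25.2,-15.9,0],0,-1]
    - [[29.5,-18.6,0],0,-1]
    - [[33.7,-21.2,0],0,-1]

```text
t: 5.65
tcp_pos: [0.5678, 0.0567, 0.2331]
tool_rot: [0.189, 0.982, -0.001, 0.0]
force: [2.0, 0.5, 3.6]
finger_gap: 0.006
```

```bash
python3 nxt.py 77 117 .0597
```

```text
t 5.65 tip [0.5678 0.0565 0.0597] local [  2.4 -55. ] s 77.5 off 0.1 F [1.96 0.54 3.56] gap 0.006
82.0 [ 3.9 -2.5  0. ]
87.0 [ 8.1 -5.1  0. ]
92.0 [12.3 -7.8  0.1]
97.0 [ 16.5 -10.5   0.1]
102.0 [ 20.8 -13.2   0.1]
107.0 [ 25.  -15.9   0.1]
112.0 [ 29.  -18.9   0.1]
117.0 [ 32.7 -22.2   0.1]
```

Emit:
servo_tool:
  rows:
    - [[3.9,-2.5,0],0,-1]
    - [[8.1,-5.1,0],0,-1]
    - [[12.3,-7.8,0.1],0,-1]
    - [[16.5,-10.5,0.1],0,-1]
    - [[20.8,-13.2,0.1],0,-1]
    - [[25,-15.9,0.1],0,-1]
    - [[29,-18.9,0.1],0,-1]
    - [[32.7,-22.2,0.1],0,-1]

```text
t: 6.45
tcp_pos: [0.5287, 0.0482, 0.2331]
tool_rot: [0.189, 0.982, -0.001, -0.0]
force: [1.4, 1.2, 3.3]
finger_gap: -0.001
```

```bash
python3 nxt.py 117 157 .0597
python3 - <<'E'
from go import *
s=snapshot("wrist"); st,R,t=now()
f=240/np.tan(np.radians(s["vertical_fov"])/2); C=np.linalg.inv(s["cam_to_world"])
def px(w): c=C@np.append(w,1); return (f*c[0]/c[2]+s["cx"],f*c[1]/c[2]+s["cy"])
im=s["image"].copy(); cv2.circle(im,tuple(np.int32(px(t))),3,(0,0,255),-1)
for k in range(105,278,6): cv2.circle(im,tuple(np.int32(px(np.append(T(P,J(k)),.060)))),2,(0,255,0),-1)
cv2.imwrite("pics/w3.png",im)
E
```

```text
t 6.45 tip [0.5287 0.048  0.0597] local [ 42.4 -53.8] s 117.5 off 0.2 F [1.37 1.18 3.26] gap -0.001
122.0 [ 2.9 -3.5 -0. ]
127.0 [ 5.9 -7.5 -0. ]
132.0 [  8.6 -11.7  -0. ]
137.0 [ 10.8 -16.2  -0. ]
142.0 [ 12.7 -20.8  -0. ]
147.0 [ 14.1 -25.6  -0. ]
152.0 [ 15.1 -30.5  -0. ]
157.0 [ 15.6 -35.5   0. ]
```

View pics/w3.png

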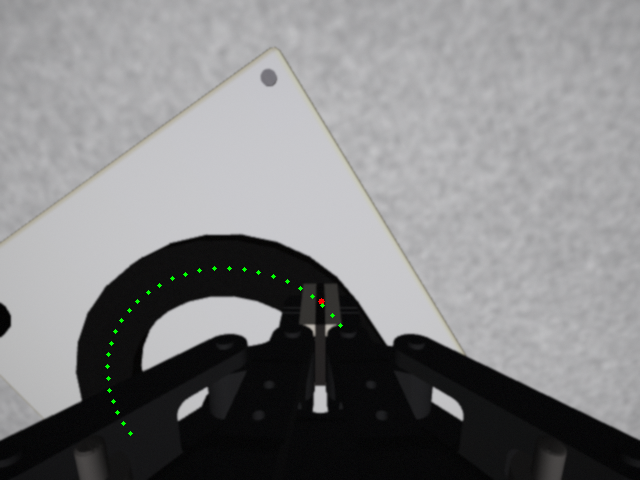

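The fingertips are on the bend at (321,301), with the planned path (green) mid-width in the black band. I continue.

Emit:
servo_tool:
  rows:
    - [[2.9,-3.5,0],0,-1]
    - [[5.9,-7.5,0],0,-1]
    - [[8.6,-11.7,0],0,-1]
    - [[10.8,-16.2,0],0,-1]
    - [[12.7,-20.8,0],0,-1]
    - [[14.1,-25.6,0],0,-1]
    - [[15.1,-30.5,0],0,-1]
    - [[15.6,-35.5,0],0,-1]

```text
t: 7.3
tcp_pos: [0.4998, 0.0206, 0.2329]
tool_rot: [0.189, 0.982, -0.001, -0.001]
force: [0.5, 2.4, 3.6]
finger_gap: 0.002
```

```bash
python3 nxt.py 157 197 .0597
```

```text
t 7.3 tip [0.4993 0.0204 0.0595] local [ 76.4 -32.1] s 158.0 off 1.4 F [0.46 2.38 3.58] gap 0.002
162.0 [-1.4 -3.9 -0.2]
167.0 [-1.7 -8.9 -0.2]
172.0 [ -2.6 -13.8  -0.2]
177.0 [ -3.8 -18.7  -0.1]
182.0 [ -5.5 -23.4  -0.1]
187.0 [ -7.6 -27.9  -0.1]
192.0 [-10.2 -32.2  -0.1]
197.0 [-13.1 -36.3  -0.1]
```

Emit:
servo_tool:
  rows:
    - [[-1,-3.9,0],0,-1]
    - [[-1.7,-8.9,-0.1],0,-1]
    - [[-2.6,-13.8,-0.2],0,-1]
    - [[-3.8,-18.7,-0.1],0,-1]
    - [[-5.5,-23.4,-0.1],0,-1]
    - [[-7.6,-27.9,-0.1],0,-1]
    - [[-10.2,-32.2,-0.1],0,-1]
    - [[-13.1,-36.3,-0.1],0,-1]

```text
t: 8.1
tcp_pos: [0.4983, -0.0184, 0.233]
tool_rot: [0.189, 0.982, -0.001, -0.002]
force: [-0.6, 2.1, 4.2]
finger_gap: 0.001
```

```bash
python3 nxt.py 197 237 .0597
```

```text
t 8.1 tip [ 0.4976 -0.0185  0.0596] local [85.1  5.9] s 197.5 off 0.4 F [-0.63  2.12  4.15] gap 0.001
202.0 [-3.4 -3.3 -0.1]
207.0 [-7.  -6.8 -0.1]
212.0 [-10.9  -9.9  -0.1]
217.0 [-15.  -12.7  -0.1]
222.0 [-19.4 -15.1  -0.1]
227.0 [-24.  -17.1  -0.1]
232.0 [-28.8 -18.6  -0.2]
237.0 [-33.6 -19.7  -0.2]
```

Emit:
servo_tool:
  rows:
    - [[-3.4,-3.3,0],0,-1]
    - [[-7,-6.8,-0.1],0,-1]
    - [[-10.9,-9.9,-0.1],0,-1]
    - [[-15,-12.7,-0.1],0,-1]
    - [[-19.4,-15.1,-0.1],0,-1]
    - [[-24,-17.1,-0.1],0,-1]
    - [[-28.8,-18.6,-0.2],0,-1]
    - [[-33.6,-19.7,-0.2],0,-1]

```text
t: 8.9
tcp_pos: [0.5224, -0.0494, 0.2331]
tool_rot: [0.189, 0.982, -0.001, -0.002]
force: [-2.3, 1.7, 3.6]
finger_gap: 0.002
```

```bash
python3 nxt.py 237 273 .0597
```

```text
t 8.9 tip [ 0.5216 -0.0495  0.0597] local [67.2 40.8] s 237.0 off 0.2 F [-2.25  1.71  3.57] gap 0.002
241.5 [-4.3 -0.4 -0. ]
246.0 [-8.8 -0.7 -0. ]
250.5 [-13.3  -0.5  -0.1]
255.0 [-17.8  -0.1  -0.1]
259.5 [-22.2   0.8  -0.1]
264.0 [-26.5   2.   -0.1]
268.5 [-30.8   3.6  -0.1]
273.0 [-34.8   5.5  -0.2]
```

Emit:
servo_tool:
  rows:
    - [[-4.3,-0.4,0],0,-1]
    - [[-8.8,-0.7,0],0,-1]
    - [[-13.3,-0.5,-0.1],0,-1]
    - [[-17.8,-0.1,-0.1],0,-1]
    - [[-22.2,0.8,-0.1],0,-1]
    - [[-26.5,2,-0.1],0,-1]
    - [[-30.8,3.6,-0.1],0,-1]
    - [[-34.8,5.5,-0.2],0,-1]

```text
t: 9.7
tcp_pos: [0.5572, -0.0573, 0.2332]
tool_rot: [0.189, 0.982, -0.001, -0.002]
force: [-3.2, 0.1, 3.8]
finger_gap: -0.002
```

Run:
```python
from go import *
where()
s=snapshot("top"); x=cloud(s);l=inv(P,x[...,:2].reshape(-1,2)).reshape(480,640,2)*1e3
cv2.imwrite("pics/t4.png",cv2.resize(s["image"][150:320,230:390],None,fx=3.5,fy=3.5))
z=lambda m:np.median(x[m&(x[...,2]<.08)&(x[...,2]>.03)][:,2]).round(4)
print("track z",z((np.abs(l[...,1]+55)<6)&(np.abs(l[...,0]+20)<40)),"panel z",z((np.abs(l[...,1]+20)<7)&(np.abs(l[...,0]+10)<15)))
s=snapshot("side"); cv2.imwrite("pics/s4.png",cv2.resize(s["image"][180:320,240:440],None,fx=3,fy=3))
where(); print(shift(272,.0597))
```

```text
t 9.7 tip [ 0.5565 -0.0575  0.0598] local [34.3 55. ] s 273.5 off 0.2 F [-3.16  0.07  3.76] gap -0.002
track z 0.0608 panel z 0.0508
t 9.8 tip [ 0.5575 -0.0576  0.0599] local [33.4 55.2] s 274.5 off 0.3 F [-0.31  1.51  3.94] gap 0.0
[2.3, -0.8, 0.2]
```

View pics/s4.png

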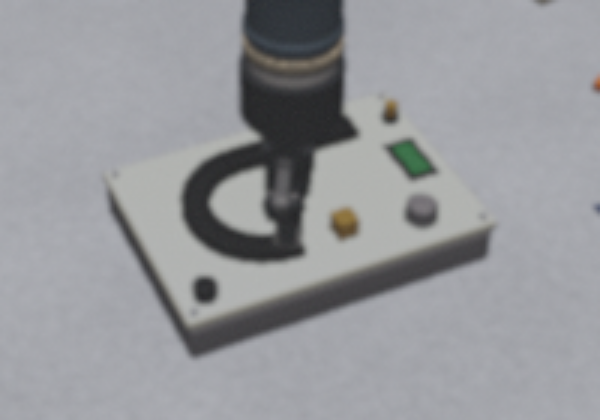

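View pics/t4.png

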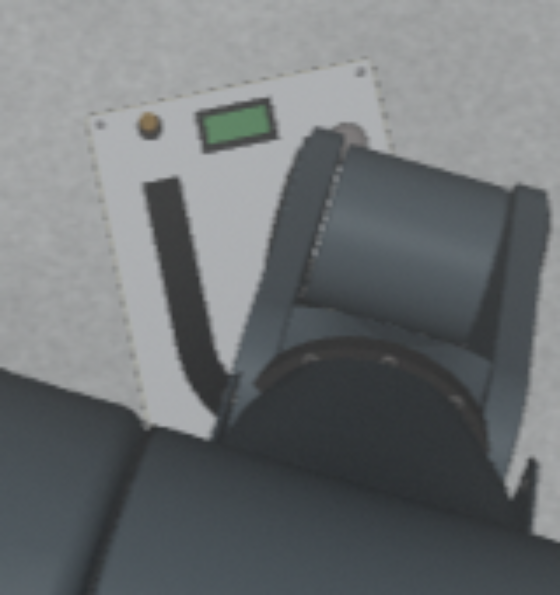

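The side view shows the tips at about (288,245), on the hook's end. The block, cap and plug have not moved, and the top view shows the post end untouched. Handing in.

```bash
python3 -c "
from go import *
where(); sign_off(); where()"
```

```text
t 9.8 tip [ 0.5575 -0.0576  0.0599] local [33.4 55.2] s 274.5 off 0.3 F [-0.31  1.51  3.94] gap 0.0
the job is handed in; nothing more can be done
the job is handed in; nothing more can be done
```

I ran the closed fingertips along the J-track in one stroke without lifting off, from the straight leg's end beside the post to the hook's end beside the square block. I handed the job in at about 9.8 s with the fingertips still resting there.

- **Final position:** the tips are mid-width to within about 0.3 mm of the fitted line and about 3 mm past the finish mark, still on the track. The track fit itself is only good to about 2 mm, because the wrist and top views differed by that much.
- **Pressure:** tip height put the track 4–4.5 mm down through the stroke, and about 4 mm at the end. The force read about 3.3–4.2 N, below the 5.8 N of the stop. The last depth image agreed, with the track top about 10 mm above the panel instead of 14 mm.
- **Path:** the largest deviation I measured was 1.4 mm, midway round the bend.
- **Other objects:** in the last side view the block, cap, knob and plug were where they started. The plug was partly hidden behind the fingers, and the top view was largely blocked by the arm. I did not recheck the multimeter and calculator, but the arm never went down near them.

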